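Read the light above the seedling at full lamp output

ROBOT

A 6-joint arm with a two-finger parallel gripper is mounted at the origin on the work surface. World frame = base frame: x ahead of the robot, y to its left, z up, the work surface at z = 0. Lengths are in m, angles in degrees, forces in N, time in s.
With the tool pointing down it reaches from about 0.25 to 0.725 m from the base axis. Payload 9.7 kg.
Tool frame: the origin (TCP) lies at the very end of the fingers, on their centre line; the grasp point (between the pads) lies 19 mm behind it (bot.grip_point_offset is the z of the grasp point in the tool frame, in m); z points along the fingers, x is the direction in which the jaws open and shut, and the axes are right-handed (so a half turn about z gives the same grasp; the last joint's range is limited). The gripper opens to 85 mm and grips with 20 to 120 N. Pads are 22 mm wide; open, the fingers measure 114 mm over their backs; the gripper's body (76 mm by 85 mm) begins 54 mm behind the grasp point. The pads swing forward as they close: fully open they stand 13 mm farther back than shut.
Start: joints at [70.703, 4.979, 10.078, 95.1, 0, 90], TCP at [0.182, 0.519, 0.231] pointing down, gripper open.
Joint ranges: [-179.16, 179.16], [-48.56, 103.87], [-65.8, 70.77], [-126.05, 130.52], [-82.76, 87.17], [-180, 180]. Speed limits (degrees/s): [127.2, 127.2, 147.25, 180, 180, 180].

INTERFACE

Orientations are given as [roll, pitch, yaw] about the fixed x, y, z axes, in that order (R = Rz(yaw) Ry(pitch) Rx(roll)).
In Python, from workcell import get_obs, viewer, job_done, bot gives the robot as it stands.
- The arm moves only by the shell command python3 -m handwheel 'ROWS' [FORCE]. ROWS is JSON, a list of rows, each a list of 5 numbers: the closure, from 0 (fully open) to 1 (shut), then the shift along the world's x, y, z in m, then the turn about the world's z in degrees. A call has 1 to 5 rows; each row is the pose to reach, as a shift and turn from the pose measured when the call began; what a row does not reach only later rows make up. A row lasts 1/10 s, in which the tool goes at most 50 mm and 8.59 degrees, less where a joint would pass 70% of its speed; a pose out of reach is approached as far as the arm can. A call with a gripper value outside its range is refused whole. The fingers move at their own pace and stop on an object; FORCE is the grip in N (left out, the last holds). Time passes only in rows, so rows that repeat a pose let the fingers close. It gives the time, the measured TCP pose, the force and the opening at its end, in the units of the state.
- get_obs(): the state, without advancing time (a new reading comes with each control period).
- viewer.camera(name): name is "scene" or "top" or "wrist"; returns a dict with "color" (384x512x3 uint8, blue, green, red), "K" (3x3 intrinsics, pixels), "dist_coeffs" ([k1, k2, p1, p2, k3] as OpenCV has them; the pictures are not rectified), "origin" and "orientation" of the camera in the world. Camera axes: x right, y down, z forward; pixel columns grow to the right and rows downward; lengths in m; the calibration is good to about 2 mm. A picture is of the moment at which its call begins. There is no depth.
- job_done(): hands the job in, once; it reports no verdict.
The state is a dict: "time": time; "q": joint angles; "qd": joint speeds; "joint_efforts": joint torques, N m; "ee_pos": TCP position; "tcp_rot": TCP orientation; "wrist_force": force on the tool from outside, world axes, zero at the start; "torque": the same for the moment, N m; "opening": finger opening in m.
Only numpy, scipy, OpenCV 4.12 (cv2) and the standard library are available. Lean on these libraries where they do the work, as an engineer would, in place of code of your own. Each camera call takes 0.05 s, during which the arm holds its last target.

TASK

Take a light reading for the seedling at full lamp output: push the dimmer knob in and, keeping it pushed, turn it clockwise to full, then let it spring back up. Then pick the light meter off its rest by the handle, carry it over the plants without bumping them, and stop with its sensor disc level and centred about 20 mm above the top of the small seedling, touching nothing. Finish while holding it there, still; do not put it down or let go.

Things in the scene. Friction and masses are not known exactly. Their poses are not given: they have to be found in the camera images.
- dimmer: grey lamp-dimmer box fixed on the bench, 100 mm (x) x 130 mm (y) x 55 mm high, its knob in the middle of its top; it stands either to the left or to the right of the growing tray. Origin: centre of its underside, z up.
- dial_grip (a point): the knob of the dimmer box: this point lies on its vertical axis, in the middle of a bar-shaped grip 46 mm long, 14 mm thick and 28 mm high (14 mm of it above and 14 mm below this point) that stands on a 50 mm disc; the disc's top is 14 mm below this point. x axis: along the bar towards the end with the white pointer line; z up.
- dial (a joint): turning of the knob in rad, growing clockwise from above: 0 off to 4.712 full (firm stop, pointer at the longest tick of the scale). It starts about 0.5 to 1.4 rad short of full. Up, the knob is locked in one of its click positions, 15 degrees (0.262 rad) apart with 3 degrees of play, the last at full; pushed in 4 mm or more it turns easily; released, it springs up and locks in the nearest click position.
- plunger (a joint): how far the knob is pushed down, in m: 0 up (its spring holds it there), 0.005 fully in (firm stop). It starts to move at about 8 N, fully in takes about 12 N.
- light_meter: hand-held light meter, about 0.2 kg: a black box-shaped handle 120 mm long (x), 30 mm wide (y), 28 mm high, from whose front end a bent 8 mm rod leads forward and down to a round sensor disc. Origin: centre of the handle's underside; x runs level from the handle towards the sensor, z up. Its centre of mass lies in the handle, about 20 mm ahead of the handle's middle. It starts lying level on its rest.
- meter_handle (a point): the middle of the meter's handle (14 mm above its underside), axes as the meter's. The handle is free on both sides here, between the two forks of the rest, for about 40 mm each way along x.
- sensor_face (a point): top of the white diffuser on the sensor disc, 165 mm ahead of and 62 mm below the middle of the handle; the light falls on it from above.
- sensor_under (a point): centre of the underside of the sensor disc (36 mm diameter, 18 mm thick), 165 mm ahead of and 84 mm below the middle of the handle.
- rest: aluminium rest fixed on the bench, on the other side of the growing tray from the dimmer: base plate 130 x 90 mm, 10 mm thick, and two forked uprights 6 mm thick, 46 mm either side of its centre along x, which carry the meter's handle with its underside 90 mm up; the prongs reach 104 mm. Origin: centre of its underside; x as the parked meter's.
- raft: grey growing tray with a white planting board, 300 mm (x) x 420 mm (y), its flat top 70 mm above the bench. Six planting holes in two rows (65 mm either side of the centre along x) of three (130 mm apart along y): one holds the seedling, three hold pansies, two are capped. Origin: centre of its underside.
- seedling: the one small seedling: four round green leaves about 50 mm across in all on a thin stem, in a black net pot (lip 60 mm diameter, 3 mm high) hung loose in a hole of the board; which hole varies. Origin: on its axis at the board's top.
- seedling_top (a point): the highest point of the seedling, on its axis, 40 mm above the board.
- pansy0: a bushy grown pansy with flowers, about 105 mm wide and up to 80 mm tall above the board, in a net pot hung loose in a hole of the board. Origin: on its axis at the board's top.
- pansy1: second grown pansy, same size.
- pansy2: third grown pansy, same size.
- cap0: flat white cap, 64 mm diameter and 7 mm high, over an unused hole, fixed.
- cap1: second such cap.

How it is judged (in metres and radians):
On the way, in this order (a step that is already met when the one before it is completed fails the run):
1. the knob is at full while pushed in (value of joint dial above 4.562 rad and value of joint plunger above 0.003 m), for 0.1 s.
2. the knob is let go and has sprung up, still at full (value of joint dial above 4.562 rad and value of joint plunger below 0.0015 m and contact force between the fingers and dimmer below 0.1 N), for 0.2 s.
3. the meter is lifted clear of its rest, in the fingers (z of light_meter in the frame of rest above 0.115 m and contact force between the fingers and light_meter above 1 N and contact force between light_meter and rest below 0.1 N), for 0.1 s.
At the end, for the whole second after the job is handed in: Knob within 0.15 rad of full, up (under 1.5 mm). Meter held still by its handle (grasp 90 mm or more from the sensor), within 0.10 rad of level, its sensor underside within 12 mm of the seedling axis and 8 to 35 mm above its top, touching only the fingers; seedling upright (value of joint dial above 4.562 rad and value of joint plunger below 0.0015 m and horizontal distance between sensor_under and seedling_top below 0.012 m and z of sensor_under in the frame of seedling_top between 0.008 and 0.035 m and angle between light_meter's own z axis and vertical below 0.1 rad and angle between seedling's own z axis and vertical below 0.15 rad and linear speed of light_meter below 0.02 m/s and angular speed of light_meter below 0.15 rad/s and contact force between the fingers and light_meter above 1 N and horizontal distance between the grasp point and sensor_face above 0.09 m and contact force between light_meter and seedling below 0.1 N and contact force between light_meter and raft below 0.1 N and contact force between light_meter and rest below 0.1 N and contact force between light_meter and dimmer below 0.1 N and contact force between light_meter and cap0 below 0.1 N and contact force between light_meter and cap1 below 0.1 N and contact force between light_meter and pansy0 below 0.1 N and contact force between light_meter and pansy1 below 0.1 N and contact force between light_meter and pansy2 below 0.1 N); the arm keeps its last pose, push and grip.
It fails at once if the meter touches the seedling (contact force between light_meter and seedling above 0.3 N).
It fails at once if the robot touches the seedling (contact force between any of the arm, the fingers and seedling above 0.3 N).
It fails at once if a plant is pushed about (distance of any of pansy0, pansy1, pansy2, seedling from where it was at the start of the episode above 0.012 m or angle between any of pansy0, pansy1, pansy2's own z axis and vertical above 0.25 rad).
It fails at once if a pansy is bumped (contact force between any of light_meter, the arm, the fingers and pansy0 above 3 N or contact force between any of light_meter, the arm, the fingers and pansy1 above 3 N or contact force between any of light_meter, the arm, the fingers and pansy2 above 3 N).
It also fails if it takes over 66 s, if anything falls off the work surface, if the arm or the gripper's body presses on something with over 40 N, if the wrist force passes 120 N, or if a joint passes its speed limit or range.

## Working session

There is one attempt and no reset: what is moved stays moved. The work goes in short steps, Python scripts to look and compute and a shell command to move; the robot and the scene stay as the last step left them, time stands still between calls to the robot, and variables do not carry over. Pictures are saved under pics/ and viewed, and the job is handed in when it is done.

```bash
ls; mkdir -p pics; python3 - <<'E'
from workcell import get_obs, viewer, job_done, bot
import cv2
o=get_obs(); print(o)
for n in ("scene","top","wrist"):
    c=viewer.camera(n); cv2.imwrite(f"pics/{n}0.png",c["color"]); print(n,c["K"],c["dist_coeffs"],c["origin"],c["orientation"])
print([a for a in dir(bot) if a[0]!='_'], bot.grip_point_offset)
E
```

```text
pics
{'time': 0.0, 'q': array([ 7.07041503e+01,  5.01083463e+00,  1.00348096e+01,  9.51012267e+01,
       -8.66682846e-04,  9.00012614e+01]), 'qd': array([ 0.02176976, -0.07920863, -0.06237734, -0.07852173, -0.06486137,
        0.12267913]), 'joint_efforts': array([-4.70951636e-04, -5.20390606e+01,  4.64803219e+01,  1.63072301e-02,
        2.56154999e-05, -3.57394200e-06]), 'ee_pos': array([0.18167005, 0.51887567, 0.23058882]), 'tcp_rot': array([1.79999132e+02, 7.72517297e-02, 7.07028889e+01]), 'wrist_force': array([ 1.05270793, -0.10091017,  1.271646  ]), 'torque': array([-0.01612306, -0.02613176,  0.01548134]), 'opening': 0.08536939629002145}
scene [[423.38597279   0.         256.6799469 ]
 [  0.         423.38597279 193.12839672]
 [  0.           0.           1.        ]] [-0.13460394  0.          0.          0.          0.        ] [ 1.11147542 -0.04655039  1.0563103 ] [-1.50748478e+02 -5.14141109e-02  8.57091697e+01]
top [[356.0292175    0.         257.67909686]
 [  0.         356.0292175  187.25815491]
 [  0.           0.           1.        ]] [-0.05149334  0.          0.          0.          0.        ] [0.51781737 0.01352047 1.21347485] [-176.71486782   -0.53888493  -90.93961522]
wrist [[332.92843804   0.         252.36061819]
 [  0.         332.92843804 189.69005099]
 [  0.           0.           1.        ]] [-0.09770243  0.          0.          0.          0.        ] [0.11668848 0.54210815 0.37286466] [1.64102767e+02 1.41922276e-01 7.06547497e+01]
['PlanningError', 'grip_point_offset'] -0.0187
```

View pics/scene0.png

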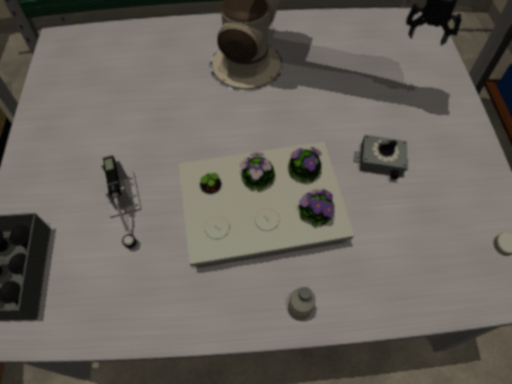

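View pics/top0.png

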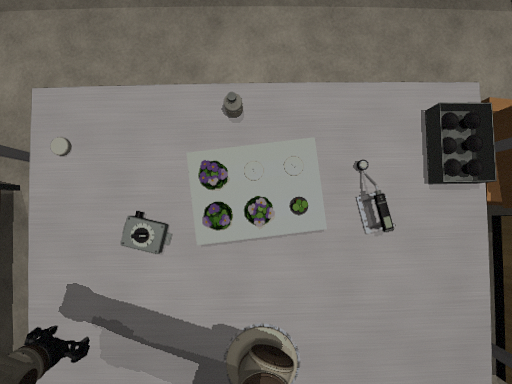

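View pics/wrist0.png

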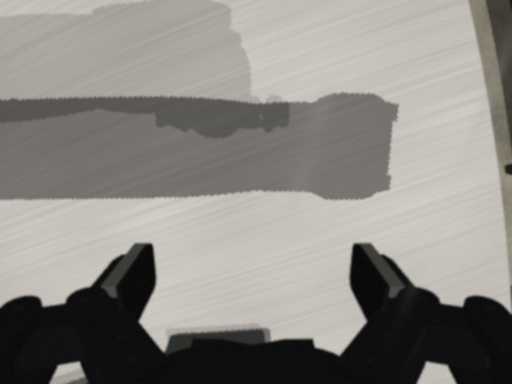

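```bash
cat > h.py <<'E'
import numpy as np, cv2
from scipy.spatial.transform import Rotation as R
from workcell import get_obs, viewer
def cam(n):
    c=viewer.camera(n); return c
def Rc(c): return R.from_euler('xyz',c["orientation"],degrees=True).as_matrix()
def ray(c,px):
    p=cv2.undistortPoints(np.array([[px]],float),c["K"],np.array(c["dist_coeffs"]))[0,0]
    d=Rc(c)@np.array([p[0],p[1],1]); return np.array(c["origin"]),d/np.linalg.norm(d)
def atz(c,px,z):
    o,d=ray(c,px); return o+d*(z-o[2])/d[2]
def tri(c1,p1,c2,p2):
    o1,d1=ray(c1,p1);o2,d2=ray(c2,p2)
    A=np.stack([d1,-d2],1); s=np.linalg.lstsq(A,o2-o1,rcond=None)[0]
    a=o1+s[0]*d1;b=o2+s[1]*d2; return (a+b)/2,np.linalg.norm(a-b)
def proj(c,P):
    Rm=Rc(c); P=np.atleast_2d(P).astype(float)
    rv=cv2.Rodrigues(Rm.T)[0]; t=-Rm.T@np.array(c["origin"])
    return cv2.projectPoints(P,rv,t,c["K"],np.array(c["dist_coeffs"]))[0][:,0]
def crop(c,x0,y0,x1,y1,s,name):
    im=cv2.resize(c["color"][y0:y1,x0:x1],None,fx=s,fy=s,interpolation=cv2.INTER_CUBIC)
    cv2.imwrite("pics/"+name,im)
E
python3 - <<'E'
from h import *
import pickle
t=cam("top"); s=cam("scene"); pickle.dump((t,s),open("ts.pkl","wb"))
a=lambda c,x0,y0,w,h,k: cv2.resize(c["color"][y0:y0+h,x0:x0+w],None,fx=k,fy=k,interpolation=cv2.INTER_CUBIC)
# meter top and dimmer top
cv2.imwrite("pics/z1.png",np.hstack([a(t,340,145,70,100,6)[:560],a(t,110,200,65,100,6)[:560]]))
cv2.imwrite("pics/z2.png",np.hstack([a(s,90,145,65,110,5),a(s,350,120,65,110,5)]))
cv2.imwrite("pics/z3.png",a(t,180,130,155,120,5))
E
```

```text
(no output)
```

View pics/z1.png

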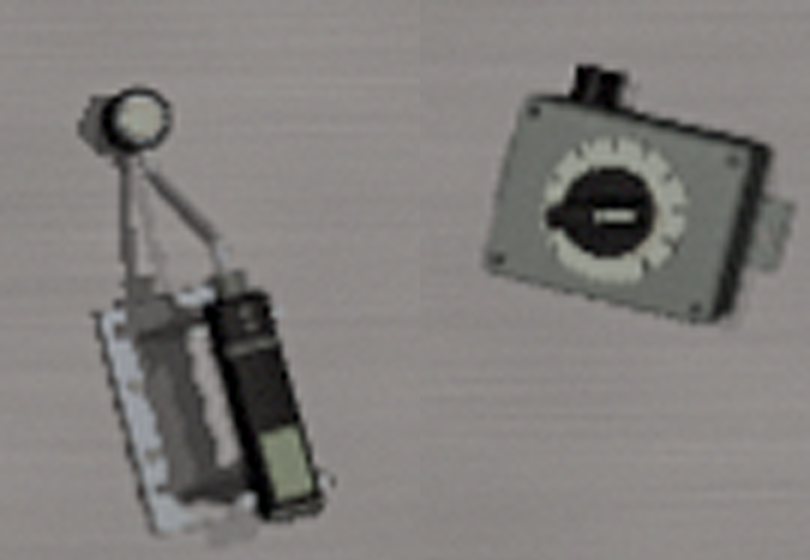

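View pics/z2.png

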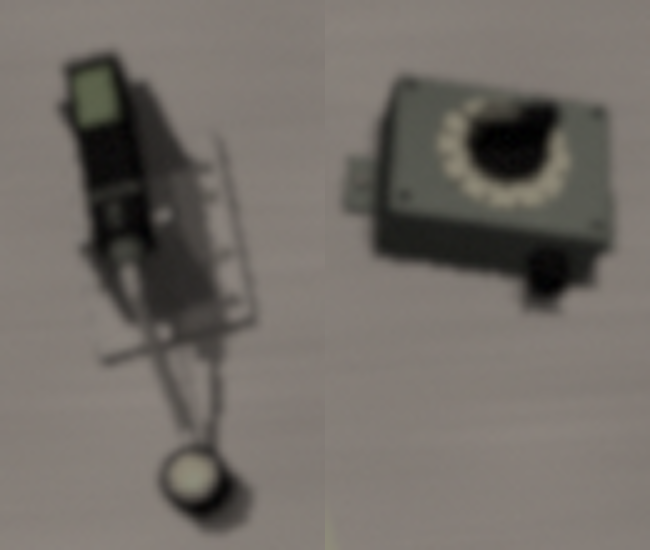

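View pics/z3.png

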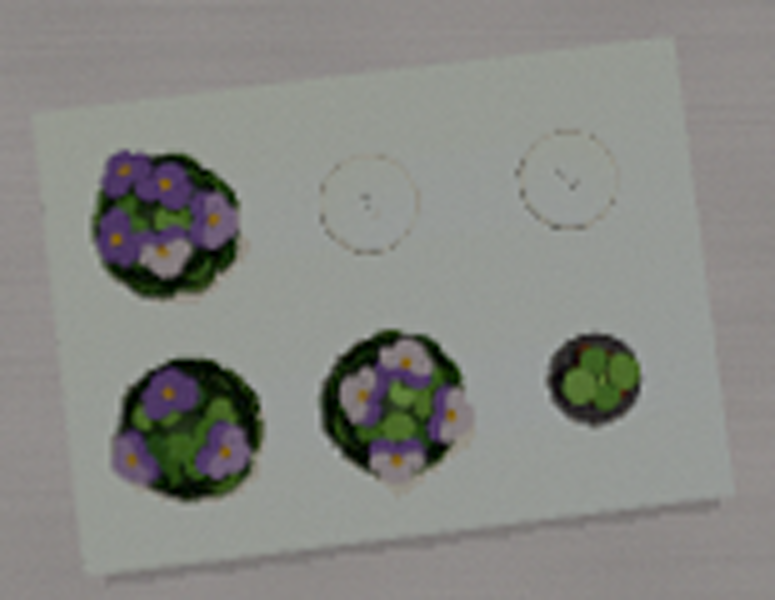

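```bash
python3 - <<'E'
from h import *
import pickle
t,s=pickle.load(open("ts.pkl","rb"))
T=lambda u,v,x0,y0,k:((u+.5)/k+x0-.5,(v+.5)/k+y0-.5)
# tray corners at z=.07
cs=[T(u,v,180,130,5) for u,v in((33,112),(672,38),(733,493),(87,572))]
C=np.array([atz(t,p,.07) for p in cs]); print(C, C.mean(0))
for i in range(4): print(np.linalg.norm(C[i]-C[(i+1)%4]))
e=(C[1]-C[0]+C[2]-C[3]); print("raft x-dir deg", np.degrees(np.arctan2(e[1],e[0]))+90)
print("seed", atz(t,T(600,378,180,130,5),.105),atz(t,T(595,378,180,130,5),.07))
th=np.arctan2(e[1],e[0])+np.pi/2; ex=np.array([np.cos(th),np.sin(th)]); ey=np.array([-ex[1],ex[0]])
for a in(-1,1):
  for b in(-1,0,1): print(a,b,C.mean(0)[:2]+a*.065*ex+b*.13*ey)
# dimmer top corners z=.055
cs=[T(u-420,v,110,200,6) for u,v in((528,95),(768,148),(716,322),(487,268))]
D=np.array([atz(t,p,.055) for p in cs]); print("dim",D,D.mean(0))
for i in range(4): print(np.linalg.norm(D[i]-D[(i+1)%4]))
print("line", [atz(t,T(u-420,215,110,200,6),.1) for u in(595,635,550)])
# meter
cs=[T(u,v,340,145,6) for u,v in((207,302),(272,288),(325,505),(262,520))]
M=np.array([atz(t,p,.118) for p in cs]); print("met",M,M.mean(0))
for i in range(4): print(np.linalg.norm(M[i]-M[(i+1)%4]))
e=M[0]+M[1]-M[2]-M[3]; print("yaw",np.degrees(np.arctan2(e[1],e[0])))
print("sensor", atz(t,T(139,119,340,145,6),.104-.062))
print("tri sensor",tri(t,T(139,119,340,145,6),s,T(192,474,90,145,5)))
E
```

```text
[[ 0.7012735   0.23123531  0.07      ]
 [ 0.74358949 -0.18434386  0.07      ]
 [ 0.44815284 -0.21609563  0.07      ]
 [ 0.40495627  0.1983281   0.07      ]] [0.57449302 0.00728098 0.07      ]
0.41772800873548904
0.29713799535862107
0.4166689000009983
0.2981388635346574
raft x-dir deg 5.882247722163257
seed [ 0.52320747 -0.12763487  0.105     ] [ 0.52343224 -0.12887008  0.07      ]
-1 -1 [ 0.52315824 -0.128696  ]
-1 0 [0.50983527 0.0006195 ]
-1 1 [0.49651231 0.129935  ]
1 -1 [ 0.65247374 -0.11537304]
1 0 [0.63915078 0.01394246]
1 1 [0.62582781 0.14325796]
dim [[0.49899314 0.42675087 0.055     ]
 [0.46854903 0.29583393 0.055     ]
 [0.37537236 0.32453833 0.055     ]
 [0.40582949 0.44919255 0.055     ]] [0.43718601 0.37407892 0.055     ]
0.13441015040121695
0.0974978662072203
0.1283211201531627
0.09582846243860624
line [array([0.43696137, 0.37548288, 0.1       ]), array([0.43669876, 0.3545217 , 0.1       ]), array([0.43725041, 0.39910588, 0.1       ])]
met [[ 0.55097233 -0.35885316  0.118     ]
 [ 0.55765497 -0.3933063   0.118     ]
 [ 0.44508061 -0.41727693  0.118     ]
 [ 0.43808833 -0.38394187  0.118     ]] [ 0.49794906 -0.38834456  0.118     ]
0.03509524912288671
0.11509812471403877
0.03406050757314395
0.11563840608391476
yaw 12.276098544372534
sensor [ 0.65557048 -0.35005405  0.042     ]
tri sensor (array([ 0.65621554, -0.35173331,  0.03651119]), np.float64(4.6290620081454085e-05))
```

The top view shows the dimmer on the left with its knob at about pixel (141,236) and the pointer line towards -y. The seedling is at about (299,206), the parked meter's handle at about (384,212) and its disc at (363,165). The sizes agree with those given. I'll move over the dimmer for a wrist view.

```bash
python3 -m handwheel '[[0,0.04,-0.02,0.02,8],[0,0.08,-0.04,0.04,16],[0,0.12,-0.06,0.05,24],[0,0.16,-0.08,0.05,32],[0,0.2,-0.1,0.05,40]]' 40
python3 -m handwheel '[[0,0.03,-0.02,0,8],[0,0.055,-0.045,0,16],[0,0.055,-0.045,0,24],[0,0.055,-0.045,0,32],[0,0.055,-0.045,0,40]]'
python3 -m handwheel '[[0,0,0,0,8],[0,0,0,0,16],[0,0,0,0,24],[0,0,0,0,29],[0,0,0,0,29]]'
python3 - <<'E'
from h import *
import pickle
c=cam("wrist"); pickle.dump(c,open("w1.pkl","wb")); cv2.imwrite("pics/w1.png",c["color"])
o=get_obs();print(o["time"],o["ee_pos"],o["tcp_rot"],o["q"])
E
```

```text
time: 0.75
ee_pos: [0.3832, 0.4182, 0.2814]
tcp_rot: [180.0, 0.0, 111.0]
wrist_force: [-0.5, 0.6, 0.1]
opening: 0.0852
time: 1.25
ee_pos: [0.4385, 0.3727, 0.2812]
tcp_rot: [180.0, -0.0, 151.3]
wrist_force: [1.2, 0.7, -0.1]
opening: 0.0853
time: 1.75
ee_pos: [0.4385, 0.3727, 0.2811]
tcp_rot: [180.0, -0.0, -179.6]
wrist_force: [0.8, -0.1, -0.1]
opening: 0.0852
1.8 [0.43850658 0.37273855 0.28110711] [ 1.79981868e+02 -9.26275038e-03 -1.79805712e+02] [ 4.03553192e+01  1.01113749e+01  2.13856662e+01  1.01269676e+02
  1.98312295e-02 -4.98389663e+01]
```

View pics/w1.png

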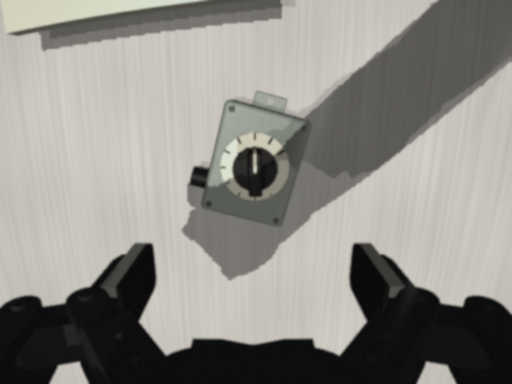

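```bash
python3 - <<'E'
from h import *
import pickle
c=pickle.load(open("w1.pkl","rb")); print(c["origin"],c["orientation"])
crop(c,180,80,320,240,5,"w1c.png" if 0 else "w1c.png")
im=cv2.resize(c["color"][120:215,205:305],None,fx=6,fy=6,interpolation=cv2.INTER_CUBIC); cv2.imwrite("pics/w1d.png",im)
cs=[(229,100),(311,122),(280,226),(202,207)]
D=np.array([atz(c,p,.055) for p in cs]);print(D,D.mean(0))
for i in range(4): print(np.linalg.norm(D[i]-D[(i+1)%4]))
print(proj(c,[0.4385,.3727,.0]),proj(c,[0.437,.374,.055]))
E
```

```text
[0.43973021 0.30299142 0.42327385] [ 1.64083867e+02 -8.57355135e-02 -1.79670669e+02]
[[0.46428265 0.30780709 0.055     ]
 [0.37481311 0.33059325 0.055     ]
 [0.40543782 0.45274503 0.055     ]
 [0.49738962 0.42938258 0.055     ]] [0.4354808  0.38013199 0.055     ]
0.09232555279660389
0.12593224179159038
0.09487327485931431
0.12600266697093965
[[252.51365008 151.43439062]] [[253.93743709 160.58145356]]
```

View pics/w1d.png

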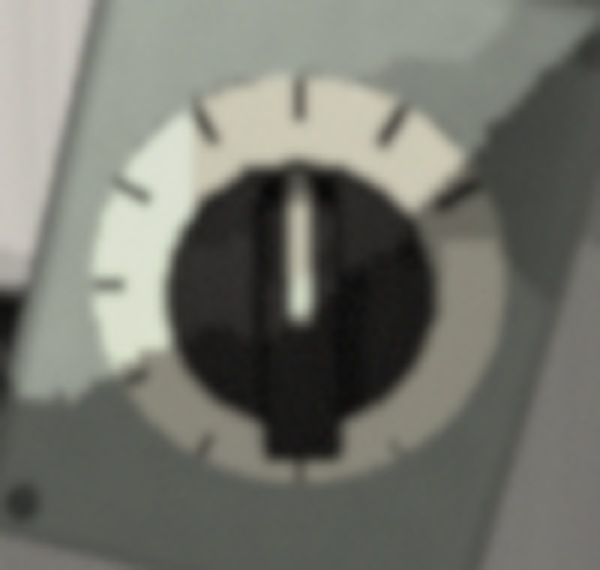

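```bash
python3 - <<'E'
from h import *
import pickle
c=pickle.load(open("w1.pkl","rb")); t,s=pickle.load(open("ts.pkl","rb"))
for w,p in (((254.9,168.7),(140.8,235.1)),((254.9,149.9),(145.7,235.8)),((254.9,173.2),(139.1,235.8))):
    print(tri(c,w,t,p), [atz(c,w,z) for z in(.07,.1)], [atz(t,p,z) for z in(.07,.1)])
# scale ring centre at .055
print(atz(c,(205+300/6,120+281/6),.055), atz(t,(110+(617-420)/6,200+210/6),.055))
# scene knob
print("bar far/near end", [atz(c,(205+u/6-.4,120+v/6-.4),z) for u,v,z in((303,458,.097),(303,165,.097))])
E
```

```text
(array([0.43549109, 0.38171382, 0.06112802]), np.float64(0.0009894719808237426)) [array([0.43600503, 0.38004477, 0.07      ]), array([0.43632137, 0.37350141, 0.1       ])] [array([0.43571088, 0.37860995, 0.07      ]), array([0.43786501, 0.36903153, 0.1       ])]
(array([0.43582911, 0.3550104 , 0.09639673]), np.float64(0.0013148688070751832)) [array([0.43616335, 0.35950245, 0.07      ]), array([0.43646625, 0.35470353, 0.1       ])] [array([0.43327911, 0.36279858, 0.07      ]), array([0.43549704, 0.35363499, 0.1       ])]
(array([0.43500464, 0.38291393, 0.07600977]), np.float64(0.002510888814062173)) [array([0.43596619, 0.38505081, 0.07      ]), array([0.43628583, 0.37808233, 0.1       ])] [array([0.43354578, 0.38410667, 0.07      ]), array([0.43575671, 0.37438404, 0.1       ])]
[0.43575067 0.38116194 0.055     ] [0.4348736  0.37674619 0.055     ]
bar far/near end [array([0.4358622 , 0.40266498, 0.097     ]), array([0.4362603, 0.3524017, 0.097    ])]
```

The wrist view shows the white pointer facing -y and the longest tick at crop pixel (460,195). That puts full 60° clockwise, which is 4 clicks. The knob axis is at about (0.436, 0.378), and the bar top is at about z 0.097. I'll descend around it.

```bash
python3 -m handwheel '[[0,-0.0025,0.005,-0.04,-0.3],[0,-0.0025,0.005,-0.08,-0.3],[0,-0.0025,0.005,-0.12,-0.3],[0,-0.0025,0.005,-0.16,-0.3],[0,-0.0025,0.005,-0.16,-0.3]]'
python3 - <<'E'
from h import *
import pickle
c=cam("wrist"); pickle.dump(c,open("w2.pkl","wb")); cv2.imwrite("pics/w2.png",c["color"])
o=get_obs();print(o["time"],o["ee_pos"],o["tcp_rot"],o["q"],o["wrist_force"])
E
```

```text
time: 2.3
ee_pos: [0.4337, 0.3758, 0.1154]
tcp_rot: [-179.7, -0.4, 179.8]
wrist_force: [-0.5, 0.1, 0.5]
opening: 0.0855
2.35 [0.4348041  0.37671459 0.11922174] [-179.84138763   -0.21642811  179.77990889] [ 4.08943777e+01  7.93274568e+00  9.14209262e-01  8.32488178e+01
  2.28167901e-02 -4.88858840e+01] [-0.34292219  0.37881158  0.87512482]
```

View pics/w2.png

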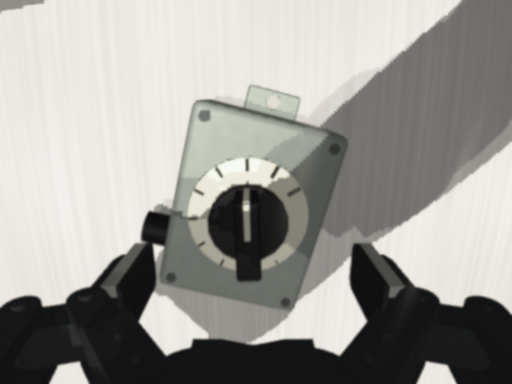

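```bash
python3 - <<'E'
from h import *
import pickle
c=pickle.load(open("w2.pkl","rb")); 
cv2.imwrite("pics/w2d.png",cv2.resize(c["color"][150:290,175:320],None,fx=4,fy=4,interpolation=cv2.INTER_CUBIC))
t,s=pickle.load(open("ts.pkl","rb"))
print(c["origin"],c["orientation"])
print("ring",atz(c,(248.5,215),.055)); print("line ends",atz(c,(247.3,188),.097),atz(c,(247.3,241),.097),"bar end",atz(c,(248,281),.097))
print("tri pointer", tri(c,(247.3,188),t,(145.7,235.8)))
o=get_obs();print(o["ee_pos"])
E
```

```text
[0.43511766 0.30684908 0.25798188] [164.43003187  -0.48019168 179.70395924]
ring [0.43629418 0.380397   0.055     ]
line ends [0.43653214 0.35081468 0.097     ] [0.43680539 0.37969467 0.097     ] bar end [0.43665766 0.40362646 0.097     ]
tri pointer (array([0.43681081, 0.34475489, 0.1243859 ]), np.float64(0.0029268382570263427))
[0.4348041  0.37671459 0.11922174]
```

View pics/w2d.png

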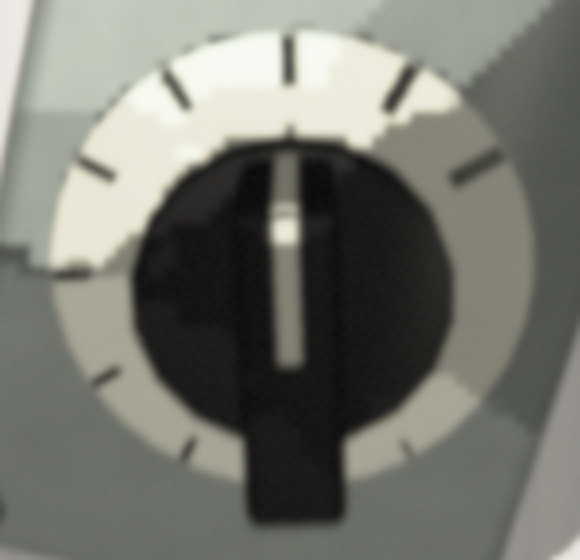

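```bash
python3 -m handwheel '[[0,0.0017,0.0023,-0.02,0],[0,0.0017,0.0023,-0.035,0],[0,0.0017,0.0023,-0.044,0],[0,0.0017,0.0023,-0.044,0],[0,0.0017,0.0023,-0.044,0]]'
```

```text
time: 2.85
ee_pos: [0.4368, 0.3792, 0.0762]
tcp_rot: [-179.9, -0.2, 179.8]
wrist_force: [0.1, 1.0, 0.1]
opening: 0.0858
```

```bash
python3 -m handwheel '[[0.6,0,0,0,0.2],[0.8,0,0,0,0.2],[1,0,0,0,0.2],[1,0,0,0,0.2],[1,0,0,0,0.2]]' 50
python3 -m handwheel '[[1,0,0,0,0],[1,0,0,0,0],[1,0,0,0,0],[1,0,0,0,0],[1,0,0,0,0]]'
```

```text
time: 3.35
ee_pos: [0.4365, 0.3793, 0.0763]
tcp_rot: [-179.9, -0.2, 180.0]
wrist_force: [-11.3, 1.9, 6.2]
opening: 0.0127
time: 3.85
ee_pos: [0.4364, 0.3793, 0.0765]
tcp_rot: [-179.9, -0.2, 180.0]
wrist_force: [-3.8, 0.2, 5.0]
opening: 0.0126
```

```bash
python3 -m handwheel '[[1,0,0,-0.002,0],[1,0,0,-0.004,0],[1,0,0,-0.006,0],[1,0,0,-0.006,0],[1,0,0,-0.006,0]]'
```

```text
time: 4.35
ee_pos: [0.4364, 0.3794, 0.0716]
tcp_rot: [-179.9, -0.2, 180.0]
wrist_force: [-5.2, -2.4, 11.0]
opening: 0.0131
```

```bash
python3 -m handwheel '[[1,0,0,-0.002,0],[1,0,0,-0.003,0],[1,0,0,-0.003,0]]'
```

```text
time: 4.65
ee_pos: [0.4365, 0.3795, 0.0714]
tcp_rot: [180.0, -0.1, 180.0]
wrist_force: [-9.5, -5.9, 23.4]
opening: 0.0129
```

```bash
python3 -m handwheel '[[1,0,0,-0.0025,-5],[1,0,0,-0.0025,-11],[1,0,0,-0.0025,-18],[1,0,0,-0.0025,-25],[1,0,0,-0.0025,-30]]'

```

```text
time: 5.15
ee_pos: [0.4355, 0.3797, 0.0714]
tcp_rot: [179.9, -0.2, 149.7]
wrist_force: [-14.4, -4.6, 23.9]
opening: 0.0131
```

```bash
python3 -m handwheel '[[1,0,0,-0.0025,-5],[1,0,0,-0.0025,-11],[1,0,0,-0.0025,-18],[1,0,0,-0.0025,-24],[1,0,0,-0.0025,-30]]'
python3 -m handwheel '[[1,0,0,-0.0025,-1],[1,0,0,-0.0025,-2],[1,0,0,-0.0025,-2]]'; python3 - <<'E'
from h import *
o=get_obs(); print(o["torque"],o["tcp_rot"])
E
```

```text
time: 5.65
ee_pos: [0.4347, 0.3803, 0.0714]
tcp_rot: [179.9, -0.3, 119.5]
wrist_force: [-13.1, -2.0, 22.5]
opening: 0.0126
time: 5.95
ee_pos: [0.4345, 0.3805, 0.0714]
tcp_rot: [179.8, -0.3, 117.6]
wrist_force: [-10.2, -4.8, 22.0]
opening: 0.0131
[-1.33661468  1.99721681  0.82118456] [179.80569428  -0.33740843 117.58381231]
```

```bash
python3 -m handwheel '[[1,0,0,-0.0025,-2],[1,0,0,-0.0025,-4],[1,0,0,-0.0025,-4]]'; python3 - <<'E'
from h import *
o=get_obs(); print(o["torque"],o["tcp_rot"])
c=cam("wrist");cv2.imwrite("pics/w3.png",c["color"])
c=cam("top");cv2.imwrite("pics/t3.png",cv2.resize(c["color"][200:280,100:190],None,fx=6,fy=6,interpolation=2))
E
```

```text
time: 6.25
ee_pos: [0.4345, 0.3805, 0.0714]
tcp_rot: [179.7, -0.3, 113.7]
wrist_force: [-8.4, -6.0, 22.4]
opening: 0.0129
[-1.53431427  1.86361938  1.63458013] [179.70975914  -0.34669703 113.6501882 ]
```

View pics/w3.png

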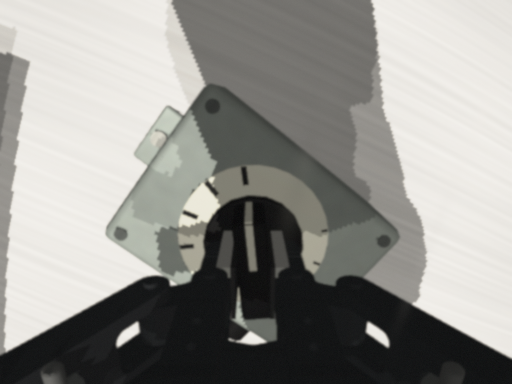

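Torque rises while the pointer stands at the longest tick at pixel (245,175), so the knob is against its stop. I'll ease the twist, let it rise, and open.

```bash
python3 -m handwheel '[[1,0,0,-0.0015,2],[1,0,0,0.001,3.5],[1,0,0,0.003,3.5],[1,0,0,0.0055,3.5],[1,0,0,0.0055,3.5]]'
python3 -m handwheel '[[0.7,0,0,0,0],[0.3,0,0,0,0],[0,0,0,0,0],[0,0,0,0,0],[0,0,0,0,0]]'
python3 -m handwheel '[[0,0,0,0.03,0],[0,0,0,0.07,0],[0,0,0,0.11,0],[0,0,0,0.15,0],[0,0,0,0.15,0]]'
python3 - <<'E'
from h import *
c=cam("wrist");cv2.imwrite("pics/w4.png",c["color"])
c=cam("top");cv2.imwrite("pics/t4.png",cv2.resize(c["color"][200:280,100:190],None,fx=6,fy=6,interpolation=2))
print(get_obs()["q"])
E
```

```text
time: 6.85
ee_pos: [0.4343, 0.3804, 0.0766]
tcp_rot: [179.7, -0.3, 117.3]
wrist_force: [-1.9, -1.6, 2.1]
opening: 0.0131
time: 7.35
ee_pos: [0.4344, 0.3803, 0.0766]
tcp_rot: [179.7, -0.3, 117.3]
wrist_force: [0.1, -0.6, -0.6]
opening: 0.0816
time: 7.85
ee_pos: [0.4356, 0.3814, 0.2328]
tcp_rot: [179.3, -0.4, 117.2]
wrist_force: [0.3, -0.6, 0.4]
opening: 0.0855
[41.07982456  8.33211264 13.32243551 94.54404716  0.2469784  13.83340307]
```

View pics/w4.png

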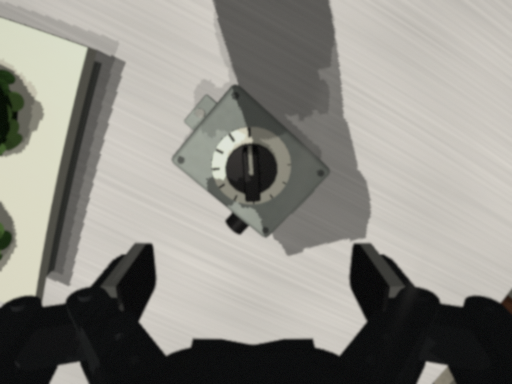

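```bash
python3 - <<'E'
import cv2
c=cv2.imread("pics/w4.png");cv2.imwrite("pics/w4d.png",cv2.resize(c[115:215,200:305],None,fx=6,fy=6,interpolation=2))
E
```

```text
(no output)
```

View pics/w4d.png

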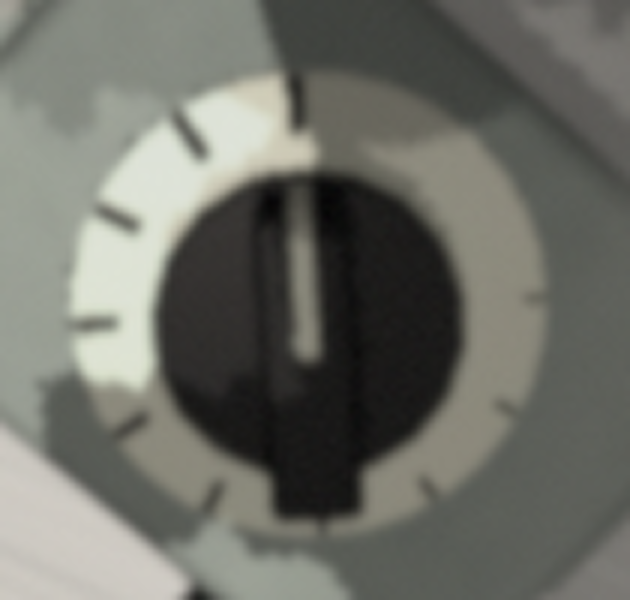

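The pointer sits in line with the longest tick and the knob is up, clear of the fingers. I'll go across to the meter at height.

```bash
python3 -m handwheel '[[0,0,-0.03,0.03,-3],[0,0.01,-0.075,0.05,-6],[0,0.015,-0.12,0.05,-9],[0,0.02,-0.165,0.05,-12],[0,0.025,-0.21,0.05,-14.7]]'
python3 -m handwheel '[[0,0.005,-0.045,0,0],[0,0.01,-0.09,0,0],[0,0.015,-0.135,0,0],[0,0.02,-0.18,0,0],[0,0.025,-0.225,0,0]]'
python3 -m handwheel '[[0,0.005,-0.045,0,0],[0,0.01,-0.09,0,0],[0,0.015,-0.135,0,0],[0,0.02,-0.18,0,0],[0,0.025,-0.225,0,0]]'

```

```text
time: 8.45
ee_pos: [0.4594, 0.1689, 0.2759]
tcp_rot: [179.7, -0.3, 102.4]
wrist_force: [0.9, -0.1, 0.2]
opening: 0.0857
time: 8.95
ee_pos: [0.4839, -0.0579, 0.2744]
tcp_rot: [179.8, -0.4, 102.4]
wrist_force: [0.9, 0.7, -0.4]
opening: 0.0853
time: 9.45
ee_pos: [0.5084, -0.2847, 0.2726]
tcp_rot: [179.9, -0.5, 102.4]
wrist_force: [0.6, -0.2, 0.5]
opening: 0.0856
```

```bash
python3 -m handwheel '[[0,0,-0.04,0,0],[0,0,-0.08,0,0],[0,0,-0.098,0.01,0],[0,0,-0.098,0.01,0],[0,0,-0.098,0.01,0]]'
python3 - <<'E'
from h import *
import pickle
c=cam("wrist"); pickle.dump(c,open("w5.pkl","wb"));cv2.imwrite("pics/w5.png",c["color"])
print(c["origin"],get_obs()["ee_pos"],get_obs()["tcp_rot"])
E
```

```text
time: 9.95
ee_pos: [0.5082, -0.3827, 0.2811]
tcp_rot: [-180.0, -0.6, 102.4]
wrist_force: [0.4, 0.7, -0.6]
opening: 0.0859
[ 0.44121531 -0.39898168  0.42331284] [ 0.50837216 -0.38205709  0.28148601] [179.99196397  -0.53914074 102.43801159]
```

View pics/w5.png

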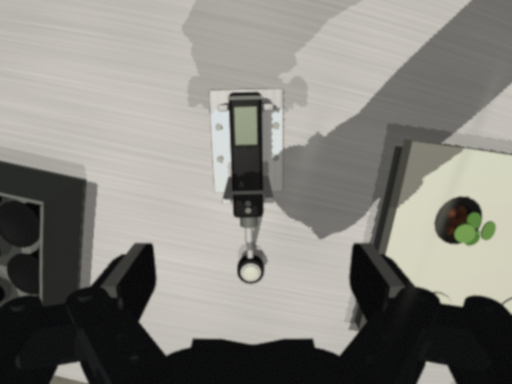

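```bash
python3 - <<'E'
from h import *
import pickle
c=pickle.load(open("w5.pkl","rb"));t,s=pickle.load(open("ts.pkl","rb"))
cv2.imwrite("pics/w5d.png",cv2.resize(c["color"][80:290,195:305],None,fx=2.8,fy=2.8,interpolation=2))
cs=[(229.5,95),(262,93.5),(262.5,216),(235,216.5)]
M=np.array([atz(c,p,.118) for p in cs]);print(M,M.mean(0))
for i in range(4): print(np.linalg.norm(M[i]-M[(i+1)%4]))
f=(M[2]+M[3])/2;b=(M[0]+M[1])/2;e=f-b;print(f,b,np.degrees(np.arctan2(e[1],e[0])))
print("sens",atz(c,(251,269.5),.042)); print("seed base ",atz(c,(459,220),.07))
# TCP axis projections
o=get_obs()["ee_pos"]
for z in(.118,.104,.0): print(z,proj(c,[o[0],o[1],z]))
E
```

```text
[[ 0.44417973 -0.41627561  0.118     ]
 [ 0.43676857 -0.38833823  0.118     ]
 [ 0.54933111 -0.36234964  0.118     ]
 [ 0.55549054 -0.38848212  0.118     ]] [ 0.49644249 -0.3888614   0.118     ]
0.028903679148524517
0.11552373819878134
0.02684855885233577
0.11472826269481794
[ 0.55241082 -0.37541588  0.118     ] [ 0.44047415 -0.40230692  0.118     ] 13.508434939005106
sens [ 0.65083309 -0.35136246  0.042     ]
seed base  [ 0.52325857 -0.12581476  0.07      ]
0.118 [[251.72000286 171.77134651]]
0.104 [[251.61614701 168.60959049]]
0.0 [[251.05095594 151.40259234]]
```

View pics/w5d.png

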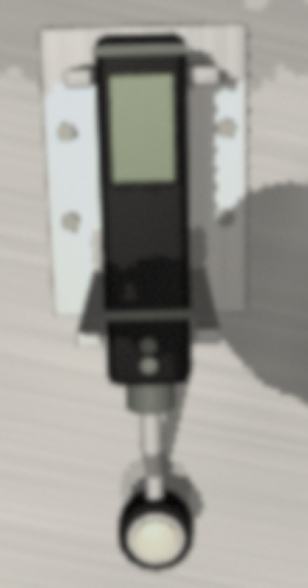

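```bash
python3 -m handwheel '[[0,0.006,-0.002,-0.04,1],[0,0.006,-0.002,-0.08,1],[0,0.006,-0.002,-0.12,1],[0,0.006,-0.002,-0.14,1],[0,0.006,-0.002,-0.14,1]]'
python3 - <<'E'
from h import *
import pickle
c=cam("wrist"); pickle.dump(c,open("w6.pkl","wb"));cv2.imwrite("pics/w6.png",c["color"])
print(get_obs()["ee_pos"],get_obs()["tcp_rot"])
E
```

```text
time: 10.5
ee_pos: [0.5131, -0.3816, 0.1377]
tcp_rot: [-179.8, -0.8, 103.5]
wrist_force: [-0.5, 0.1, 0.3]
opening: 0.0855
[ 0.51383694 -0.38235831  0.14040094] [-179.90985602   -0.65898402  103.51686398]
```

View pics/w6.png

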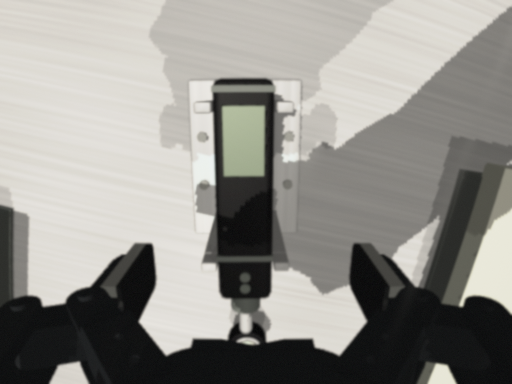

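```bash
python3 - <<'E'
from h import *
import pickle
c=pickle.load(open("w6.pkl","rb"))
cs=[(215,80),(272,80),(270,297),(221,297)]
M=np.array([atz(c,p,.118) for p in cs]);print(M,M.mean(0))
for i in range(4): print(np.linalg.norm(M[i]-M[(i+1)%4]))
e=(M[2]+M[3]-M[0]-M[1]);print(np.degrees(np.arctan2(e[1],e[0])))
print("front fork line",atz(c,(245,259),.104), "back",atz(c,(245,106),.104))
o=get_obs()["ee_pos"]
for z in(.118,.104,.0): print(z,proj(c,[o[0],o[1],z]))
E
```

```text
[[ 0.44291758 -0.41639419  0.118     ]
 [ 0.43673278 -0.39045873  0.118     ]
 [ 0.549441   -0.36269615  0.118     ]
 [ 0.55566253 -0.38954678  0.118     ]] [ 0.49618847 -0.38977396  0.118     ]
0.02666270751960991
0.11607714676282323
0.02756199539478299
0.11589739981089855
13.616114521689866
front fork line [ 0.53647777 -0.38025537  0.104     ] back [ 0.45171943 -0.40003492  0.104     ]
0.118 [[250.6616912  232.88077755]]
0.104 [[250.4469408  223.13848437]]
0.0 [[249.48275391 179.1454515 ]]
```

```bash
python3 -m handwheel '[[0,-0.001,-0.0034,-0.01,0],[0,-0.001,-0.0034,-0.03,0],[0,-0.001,-0.0034,-0.05,0],[0,-0.001,-0.0034,-0.057,0],[0,-0.001,-0.0034,-0.057,0]]'
python3 -m handwheel '[[0.3,0,0,0,0],[0.45,0,0,0,0],[0.6,0,0,0,0],[0.8,0,0,0,0],[1,0,0,0,0]]' 40
python3 -m handwheel '[[1,0,0,0,0],[1,0,0,0,0],[1,0,0,0,0],[1,0,0,0,0]]' 60
python3 - <<'E'
from h import *
c=cam("wrist");cv2.imwrite("pics/w7.png",c["color"])
E
```

```text
time: 11.05
ee_pos: [0.5127, -0.3856, 0.0833]
tcp_rot: [-179.9, -0.7, 103.5]
wrist_force: [-0.2, 0.2, 1.1]
opening: 0.0855
time: 11.55
ee_pos: [0.513, -0.3858, 0.0841]
tcp_rot: [-179.9, -0.6, 103.5]
wrist_force: [-0.6, 0.7, 3.8]
opening: 0.0295
time: 11.95
ee_pos: [0.513, -0.3858, 0.0841]
tcp_rot: [-179.9, -0.6, 103.5]
wrist_force: [-0.4, -0.1, 2.1]
opening: 0.0292
```

View pics/w7.png

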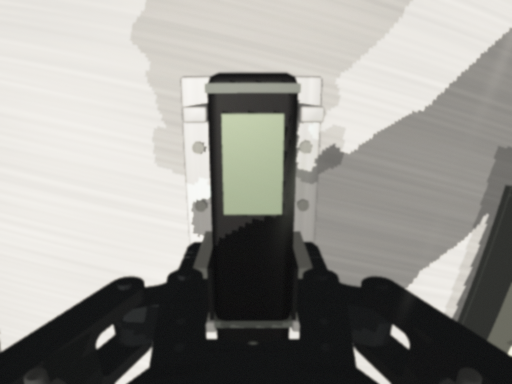

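Both pads are on the handle (rows 240–320), opening 29 mm, which is right for a 30 mm handle. I'll lift straight up.

```bash
python3 -m handwheel '[[1,0,0,0.01,0],[1,0,0,0.025,0],[1,0,0,0.04,0],[1,0,0,0.055,0],[1,0,0,0.07,0]]'
python3 -m handwheel '[[1,0,0,0.025,0],[1,0,0,0.05,0],[1,0,0,0.075,0],[1,0,0,0.08,0],[1,0,0,0.08,0]]'
python3 - <<'E'
from h import *
import pickle
o=get_obs();print(o["ee_pos"],o["tcp_rot"],o["wrist_force"],o["torque"])
c=cam("wrist");cv2.imwrite("pics/w8.png",c["color"])
s=cam("scene");t=cam("top");pickle.dump((t,s),open("ts8.pkl","wb"))
cv2.imwrite("pics/s8.png",s["color"])
E
```

```text
time: 12.5
ee_pos: [0.5132, -0.386, 0.1561]
tcp_rot: [-180.0, -0.6, 103.5]
wrist_force: [0.2, -0.2, -2.9]
opening: 0.0294
time: 13.0
ee_pos: [0.5136, -0.3863, 0.2373]
tcp_rot: [179.9, -0.5, 103.5]
wrist_force: [0.6, 0.2, -3.8]
opening: 0.0293
[ 0.51359099 -0.38625687  0.23726585] [179.94341547  -0.48163186 103.52298157] [ 0.62698189  0.19295638 -3.77020791] [-0.04025024 -0.02894859  0.0141449 ]
```

View pics/s8.png

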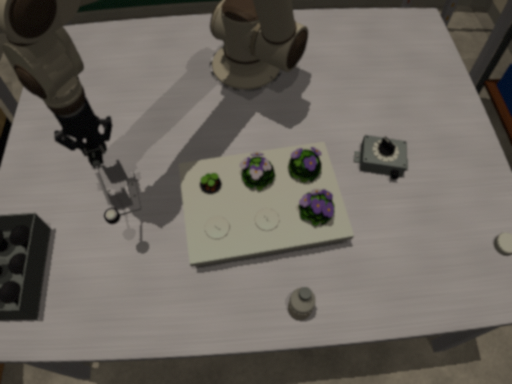

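View pics/w8.png

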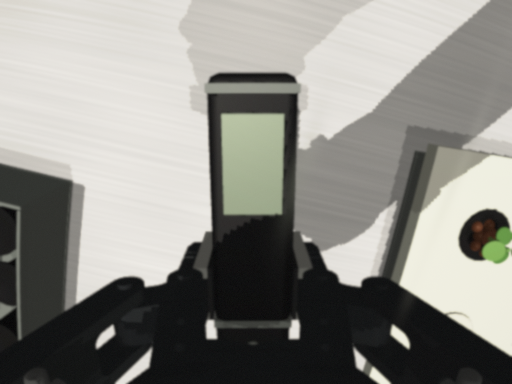

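```bash
python3 - <<'E'
from h import *
import pickle
t,s=pickle.load(open("ts8.pkl","rb"))
P=np.array([.657,-.351,.195]);print(proj(t,P),proj(s,P))
u,v=proj(t,P)[0].astype(int);a=cv2.resize(t["color"][v-25:v+25,u-25:u+25],(400,400),interpolation=2);print(u-25,v-25)
u,v=proj(s,P)[0].astype(int);b=cv2.resize(s["color"][v-25:v+25,u-25:u+25],(400,400),interpolation=2);print(u-25,v-25)
cv2.imwrite("pics/z8.png",np.hstack([a,b]))
a=cv2.resize(t["color"][185:235,275:325],(400,400),interpolation=2)
b=cv2.resize(s["color"][160:210,185:235],(400,400),interpolation=2)
cv2.imwrite("pics/z9.png",np.hstack([a,b]))
E
```

```text
[[378.95433288 157.5590666 ]] [[110.21507534 212.68875278]]
353 132
85 187
```

View pics/z8.png

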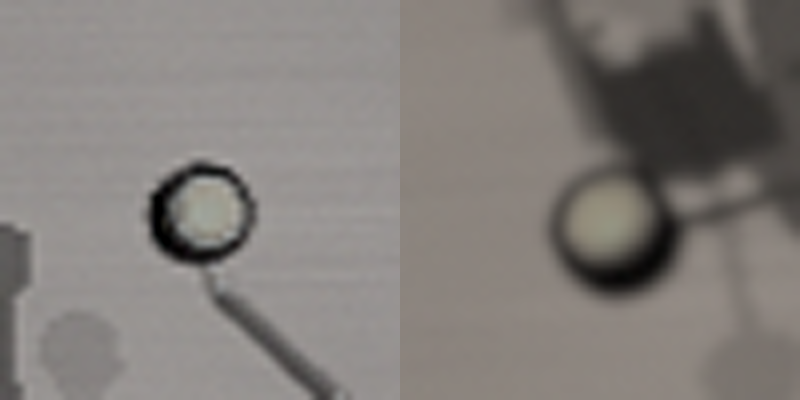

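View pics/z9.png

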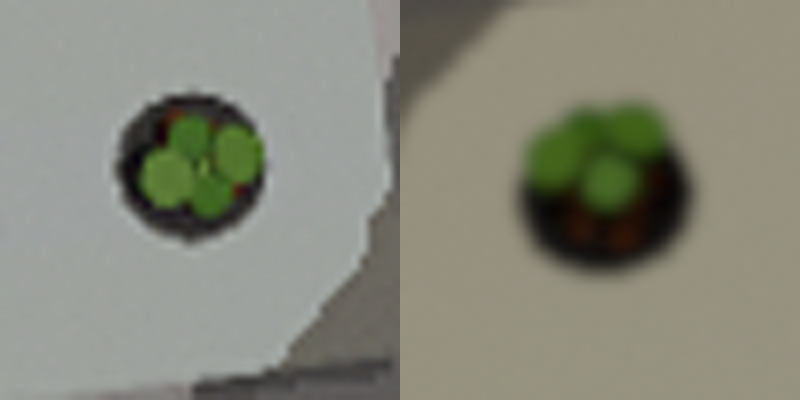

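```bash
python3 - <<'E'
from h import *
import pickle
t,s=pickle.load(open("ts8.pkl","rb"))
print("sensor",tri(t,(378.6,158),s,(110.1,214.6)),atz(t,(378.6,158),.195),atz(s,(110.1,214.6),.195))
print("top",tri(t,(299.6,205.3),s,(209.3,178.2)),atz(t,(299.6,205.3),.108),atz(s,(209.3,178.2),.108))
print("pot",atz(t,(298.5,205.3),.072),atz(s,(210.2,182.5),.072))
E
```

```text
sensor (array([ 0.657034  , -0.3537576 ,  0.18543547]), np.float64(0.0008313357738596547)) [ 0.65572217 -0.34990335  0.195     ] [ 0.6619509  -0.35081964  0.195     ]
top (array([ 0.52295349, -0.12774532,  0.10006133]), np.float64(0.0010170074154295253)) [ 0.52288253 -0.12724584  0.108     ] [ 0.52791292 -0.12656681  0.108     ]
pot [ 0.52310743 -0.12829227  0.072     ] [ 0.5195769  -0.12743124  0.072     ]
```

```bash
python3 -m handwheel '[[1,-0.012,0.02,0.01,0],[1,-0.03,0.05,0.015,0],[1,-0.05,0.083,0.015,0],[1,-0.07,0.116,0.015,0],[1,-0.09,0.15,0.015,0]]'
python3 -m handwheel '[[1,-0.018,0.03,0,0],[1,-0.034,0.057,0,0],[1,-0.044,0.073,0,0],[1,-0.044,0.073,0,0],[1,-0.044,0.073,0,0]]'
python3 - <<'E'
from h import *
import pickle
o=get_obs();print(o["ee_pos"],o["tcp_rot"])
s=cam("scene");t=cam("top");pickle.dump((t,s),open("ts9.pkl","wb"))
print(get_obs()["ee_pos"])
a=cv2.resize(t["color"][170:245,255:345],None,fx=4.4,fy=4.4,interpolation=2)
b=cv2.resize(s["color"][130:205,170:260],None,fx=4.4,fy=4.4,interpolation=2)
cv2.imwrite("pics/z10.png",np.hstack([a,b])); print(a.shape)
E
```

```text
time: 13.65
ee_pos: [0.4216, -0.2344, 0.2481]
tcp_rot: [-179.8, -0.7, 103.5]
wrist_force: [1.0, 0.4, -1.5]
opening: 0.0291
time: 14.15
ee_pos: [0.3775, -0.1613, 0.2475]
tcp_rot: [-179.8, -0.7, 103.5]
wrist_force: [0.2, -0.2, -2.6]
opening: 0.0294
[ 0.37747169 -0.16130025  0.24748178] [-179.80842074   -0.74699561  103.54170218]
[ 0.37775516 -0.16184011  0.24744919]
(330, 396, 3)
```

View pics/z10.png

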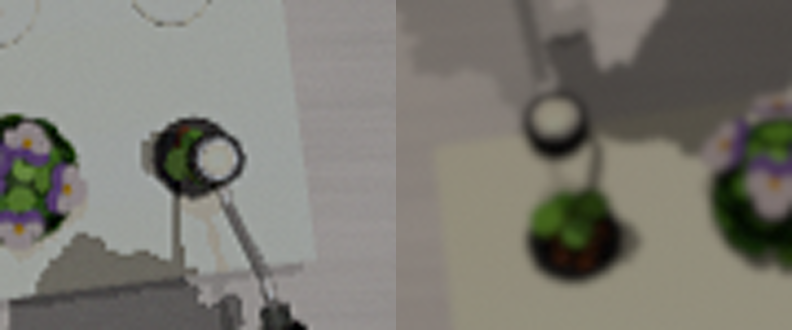

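```bash
python3 - <<'E'
from h import *
import pickle
t,s=pickle.load(open("ts9.pkl","rb"))
p=(255+215.5/4.4-.4,170+157.5/4.4-.4); q=(170+(557-396+.5)/4.4-.4,130+118.5/4.4-.4)
print(p,q,tri(t,p,s,q),atz(t,p,.205),atz(s,q,.205))
print(proj(t,[.5214,-.127,.205]),proj(s,[.5214,-.127,.205]))
pt=(255+199/4.4-.4,170+157/4.4-.4); print("pot top",atz(t,pt,.072))
E
```

```text
(303.57727272727277, 205.39545454545453) (206.30454545454543, 156.53181818181818) (array([ 0.5220575 , -0.12588325,  0.20038143]), np.float64(0.0018860532550205955)) [ 0.52197579 -0.12619329  0.205     ] [ 0.52538907 -0.12451643  0.205     ]
[[303.8655616  205.59386356]] [[205.26280998 155.24345215]]
pot top [ 0.52309335 -0.13256224  0.072     ]
```

```bash
python3 -m handwheel '[[1,0.001,-0.0015,-0.01,0],[1,0.001,-0.0015,-0.02,0],[1,0.001,-0.0015,-0.03,0],[1,0.001,-0.0015,-0.038,0],[1,0.001,-0.0015,-0.043,0]]'
python3 -m handwheel '[[1,0,0,-0.003,0],[1,0,0,-0.006,0],[1,0,0,-0.009,0],[1,0,0,-0.009,0],[1,0,0,-0.009,0]]'
python3 - <<'E'
from h import *
import pickle
o=get_obs();print(o["ee_pos"],o["tcp_rot"],o["qd"])
s=cam("scene");t=cam("top");w=cam("wrist");pickle.dump((t,s),open("ts10.pkl","wb"));print(get_obs()["ee_pos"])
a=cv2.resize(t["color"][170:245,255:345],None,fx=4.4,fy=4.4,interpolation=2)
b=cv2.resize(s["color"][130:205,170:260],None,fx=4.4,fy=4.4,interpolation=2)
cv2.imwrite("pics/z11.png",np.hstack([a,b])); cv2.imwrite("pics/w11.png",w["color"])
e=o["ee_pos"]; P=[e[0]+.1436,e[1]+.0348,e[2]-.0421]; print(P,proj(t,P),proj(s,P))
E
```

```text
time: 14.75
ee_pos: [0.3785, -0.1632, 0.2032]
tcp_rot: [-179.7, -0.8, 103.5]
wrist_force: [-0.1, 0.1, -2.3]
opening: 0.0292
time: 15.25
ee_pos: [0.3785, -0.1633, 0.1944]
tcp_rot: [-179.7, -0.8, 103.5]
wrist_force: [-1.2, 0.0, -2.4]
opening: 0.0297
[ 0.37852682 -0.16327482  0.19439211] [-179.73969261   -0.80003776  103.4815389 ] [-0.05388997 -0.04959679  0.21821037 -0.00307832 -0.05551122 -0.04007602]
[ 0.37857115 -0.16329071  0.19443409]
[np.float64(0.5221268157563295), np.float64(-0.128474818508178), np.float64(0.15229211015737917)] [[301.9001608  205.44634839]] [[206.83628903 167.25412954]]
```

View pics/z11.png

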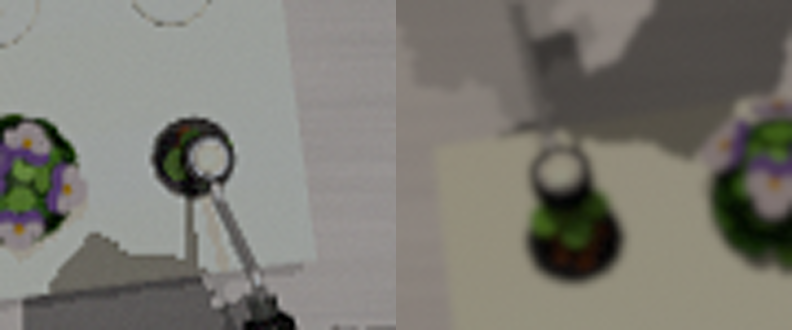

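View pics/w11.png

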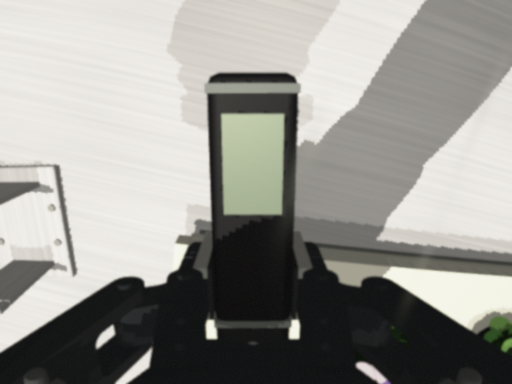

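```bash
python3 -m handwheel '[[1,0,0,0,0],[1,0,0,0,0],[1,0,0,0,0],[1,0,0,0,0],[1,0,0,0,0]]'
python3 - <<'E'
from h import *
t=cam("top");s=cam("scene")
a=cv2.resize(t["color"][205:265,110:175],None,fx=6,fy=6,interpolation=2)
b=cv2.resize(s["color"][120:180,350:415],None,fx=6,fy=6,interpolation=2)
cv2.imwrite("pics/z12.png",np.hstack([a,b]))
t,s=t,s
p=(255+208.5/4.4-.4,170+157.5/4.4-.4); q=(170+165.5/4.4-.4,130+170.5/4.4-.4)
print(tri(t,p,s,q)); o=get_obs(); print(o["ee_pos"],o["qd"],o["time"])
E
```

```text
time: 15.9
ee_pos: [0.3786, -0.1633, 0.1944]
tcp_rot: [-179.7, -0.8, 103.5]
wrist_force: [-0.1, 1.3, -2.1]
opening: 0.0293
(array([ 0.52233974, -0.12867895,  0.14756728]), np.float64(0.0013720111736871203))
[ 0.37857183 -0.16328919  0.1944259 ] [-0.027124    0.04032097  0.08961679  0.07195812 -0.01267225 -0.04830542] 16.0
```

View pics/z12.png

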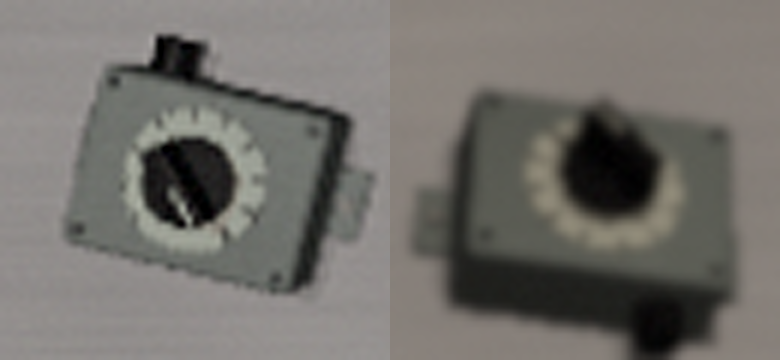

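```bash
python3 -c "
from workcell import job_done; print(job_done())"
```

```text
the job is handed in; nothing more can be done
None
```

I pushed the dimmer knob in, turned it clockwise to full and let it spring back up. Then I carried the meter over and held it about 20 mm above the seedling, handing in at 16 s of the 66 s allowed. No verdict was reported.

- **Knob:** I gripped it by its bar and pushed it about 5 mm to the firm stop, at about 23 N. I turned it clockwise by about 62° until the torque rose, then let it rise and opened the fingers. Afterwards the pointer stood at the longest tick; the final pictures show it unmoved.
- **Meter:** I gripped it about 17 mm ahead of the middle of its handle, at 60 N. I lifted it straight up and carried it in from the free side, clear of the pansies.
- **Final position:** The sensor is at about (0.522, −0.128) and the seedling axis at about (0.523, −0.128), so they are 1–2 mm apart. The TCP height puts the sensor's underside at about z 0.130, against 0.110 for the seedling top.
- **Level and stillness:** The tool was within about 1° of vertical and still, and the meter had not shifted in the fingers since the grasp.

**Disagreement:** triangulating from the top and scene cameras put the sensor about 5 mm lower than the TCP height did. The seedling top measured about 8–10 mm lower than its stated height. The camera-based gap is therefore about 25 mm, still inside the 8–35 mm limit.

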